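# Grade amber on the light stand and hold its shutter at half

## Task

Make up the colour row on the light stand: with its shutter left shut, set the orange cognac amber flat in the two-dot pocket and then the dark cherry amber flat in the three-dot pocket, next to the honey master stone, lowering each one in rather than dropping it. Then slide the sprung shutter by its red grip to the red mark at half its travel, so that its shadow edge lies under the middle of the stones, never opening it nearly all the way, and finish while still holding it there with the fingers, since it springs shut when let go. Leave the master stone and the other things on the bench where they are.

Things in the scene. Friction and masses are not known exactly. Their poses are not given: they have to be found in the camera images.
- stand: Fixed light stand for stones: low white and grey box 200 (x) by 300 (y) by 70 mm high; origin at the centre of its underside, z up; at yaw 0 its +x points away from the robot. In its top a clear plate over a lit panel has three pale-rimmed pockets in a row along y, marked on their +x side by one, two, three brass dots. The shutter slot lies past the three-dot pocket, at y = -112 mm.
- pocket1 (a point): Centre of the floor of the one-dot pocket, at (0, 70, 65) mm in the stand's frame, with the stand's axes. Each pocket is 39 mm across and 5 mm deep; its mouth is level with the stand's top, 70 mm above the bench. The honey master stone sits in it.
- pocket2 (a point): Centre of the floor of the two-dot pocket, at (0, 10, 65) mm in the stand's frame, same size, with the stand's axes. Empty at the start; the cognac amber belongs here.
- pocket3 (a point): Centre of the floor of the three-dot pocket, at (0, -50, 65) mm in the stand's frame, same size, with the stand's axes. Empty at the start; the cherry amber belongs here.
- shutter (a joint): Travel of the sprung shutter in m: 0 shut, 0.060 wide open, 0.030 half. It opens towards the stand's +x. A spring pulls it shut with 4 N at 0, rising evenly to 10 N at half and 16 N wide open (200 N/m); let go, it slides shut.
- grip (a point): Centre of the shutter's upright red grip: 16 mm along the travel (stand x), 30 mm along the stand's y, 32 mm tall, from 74 to 106 mm above the bench, centre at 90 mm. In the stand's frame at y = -112 mm, x = -30 mm + travel. A white line across its top is its index; a dark blade under the clear plate moves with it, its edge in line with the index.
- half_mark (a point): Where the grip's centre is at half travel, at the height of that centre: (0, -112, 90) mm in the stand's frame. A red mark on the stand's top beside the slot, at stand x = 0, shows it; the white marks 30 mm to either side show shut (-x) and wide open (+x).
- master: Honey-yellow amber tablet, the colour master, already in the one-dot pocket. Shape as the cognac one. Origin at the centre of its underside.
- cognac: Orange amber tablet, round, 36 mm across, 23 mm high with upright sides up to 17 mm and a domed top, about 24 g. Origin at the centre of its underside. It lies flat, dome up, on the cork mat (3 mm thick, to the right, -y, of the stand).
- cherry: Very dark red-brown amber tablet, shape and mass as the cognac one, origin at the centre of its underside. Lies flat on the cork mat too, about 100 mm from the cognac one.
- statuette: White plaster statuette, 150 mm tall on a 52 mm square foot, loose on the bench beyond and right of the mat. Bystander. Origin at the centre of its underside.
- glue: Small amber-glass bottle with black cap, 34 mm across, 85 mm tall, loose on the far side. Bystander. Origin at the centre of its underside.
- lump: Raw amber lump, about 75 by 45 by 40 mm, loose on the bench right of the mat. Bystander. Origin at the centre of its underside.
- brush: Dusting brush with wooden handle lying flat on the bench, left (+y) of the stand. Bystander. Origin on its underside; its x runs along the handle.
There are look-alikes about, which are no part of the job. Of the things like the cognac, leave any that is purple; of the rest the smaller one is meant.

How it is judged:
On the way, in this order (a step that is already met when the one before it is completed fails the run):
1. The cognac amber sits flat in the two-dot pocket, let go, with the shutter still shut and the three-dot pocket still empty (distance between cognac and pocket2 below 0.004 m and angle between cognac's own z axis and vertical below 0.08 rad and contact force between the fingers and cognac below 0.05 N and value of joint shutter below 0.004 m and distance between cherry and pocket3 above 0.03 m), for 0.2 s.
2. The cherry amber sits flat in the three-dot pocket, let go, with the shutter still shut and the cognac in place (distance between cherry and pocket3 below 0.004 m and angle between each of cherry, cognac's own z axis and vertical below 0.08 rad and distance between cognac and pocket2 below 0.004 m and contact force between the fingers and cherry below 0.05 N and value of joint shutter below 0.004 m), for 0.2 s.
3. The fingers hold the shutter still at half travel over the full row (value of joint shutter between 0.025 and 0.035 m and velocity of joint shutter between -0.01 and 0.01 m/s and contact force between the fingers and shutter above 3 N and distance between master and pocket1 below 0.004 m and angle between each of master, cognac, cherry's own z axis and vertical below 0.08 rad and distance between cognac and pocket2 below 0.004 m and distance between cherry and pocket3 below 0.004 m), for 0.5 s.
At the end, for the whole second after the job is handed in: The robot's fingers still hold the shutter against its spring at half travel (30 mm, within 5 mm, not moving, at least 3 N), and honey, cognac and cherry amber sit flat and untouched in the one-, two- and three-dot pockets (each within 4 mm of the pocket's floor centre) (all of step 3 and linear speed of each of master, cognac, cherry below 0.02 m/s and contact force between the fingers and master below 0.05 N and contact force between the fingers and cognac below 0.05 N and contact force between the fingers and cherry below 0.05 N); the arm keeps its last pose, push and grip.
It fails at once if The shutter is opened nearly all the way (past 48 mm) (value of joint shutter above 0.048 m).
It fails at once if The shutter is opened before both stones are in their pockets (value of joint shutter above 0.012 m and (distance between cognac and pocket2 above 0.012 m or distance between cherry and pocket3 above 0.012 m)).
It fails at once if An amber is dropped (falls freely by more than about 2 cm) ((linear speed of cognac above 0.6 m/s and contact force between the fingers and cognac below 0.05 N) or (linear speed of cherry above 0.6 m/s and contact force between the fingers and cherry below 0.05 N)).
It fails at once if The statuette, glue bottle, raw lump or brush is moved more than 2 cm (distance of any of statuette, glue, lump, brush from where it was at the start of the episode above 0.02 m).
It fails at once if The master stone is lifted or knocked out of its pocket (more than 8 mm) (distance between master and pocket1 above 0.008 m).
It also fails if it takes over 58 s, if anything falls off the work surface, if the arm or the gripper's body presses on something with over 40 N, if the wrist force passes 120 N, or if a joint passes its speed limit or range.

## Robot

A 6-joint arm with a two-finger parallel gripper is mounted at the origin on the work surface. World frame = base frame: x ahead of the robot, y to its left, z up, the work surface at z = 0. Lengths are in m, angles in rad, forces in N, time in s.
With the tool pointing down it reaches from about 0.25 to 0.775 m from the base axis. Payload 4 kg.
Tool frame: the origin (TCP) lies at the centre of the arm's flange, where the gripper is bolted on; the fingertips stand 199 mm ahead of it and the grasp point (between the pads) lies 180 mm ahead of it; z points along the fingers, y is the line along which they close (so a half turn about z gives the same grasp; the last joint's range is limited). The gripper opens to 94 mm and grips with 3 to 60 N. Pads are 16 mm wide; open, the fingers measure 119 mm over their backs; the gripper's body (75 mm by 177 mm) begins 78 mm behind the grasp point.
Start: joints at [1.223, 0.087, 1.371, -0, 1.684, -0.103], TCP at [0.133, 0.534, 0.405] pointing down, gripper open.
Joint ranges: [-3.1, 3.1], [-0.76, 2.03], [0.27, 2.55], [-1.08, 4.22], [0.17, 2.65], [-2.57, 2.57]. Speed limits (rad/s): [2.79, 2.79, 3.14, 3.14, 3.14, 3.14].

## Interface

Orientations are given as [roll, pitch, yaw] about the fixed x, y, z axes, in that order (R = Rz(yaw) Ry(pitch) Rx(roll)).
In Python, from bench import robot, eyes, models gives the robot as it stands.
- The arm moves only by the tool step_arm, never from a script. Its argument "commands" is a list that holds one entry, the list of rows, each a list of 7 numbers: the shift along the tool's x, y, z in mm, then the turn, a rotation vector about the tool's x, y, z in rad, then the finger opening in mm, from 0 to 94. In form: [[[tx, ty, tz, wx, wy, wz, gripper], ...]]. A call has 1 to 20 rows; each row shifts and turns the commanded pose from where the row before left it, along the tool's axes as they then stand; what a row does not reach is not made up. A row lasts 1/8 s, in which the tool goes at most 62.5 mm and 10.7 degrees, less where a joint would pass 70% of its speed; a pose out of reach is approached as far as the arm can. A call is refused whole if a number of a shift passes 62.5 or a number of a turn 0.188, either way. A call with a gripper value outside its range is refused whole. The fingers move at their own pace and stop on an object; the grip force is fixed at half the most. Time passes only in rows, so rows that do not move let the fingers close. It gives the time, the measured TCP pose, the force, the opening and the grip force at its end, in the units of the state.
- robot.get_obs(): the state, without advancing time (a new reading comes with each control period).
- eyes.snapshot(name): name is "scene" or "top"; returns a dict with "color" (400x640x3 uint8, red, green, blue), "camera_matrix" (3x3 intrinsics, pixels), "eye" and "rotation" of the camera in the world. Camera axes: x right, y up, looking along -z (the intrinsics and any distortion apply to the point x, -y, -z); pixel columns grow to the right and rows downward; lengths in m; the calibration is good to about 2 mm. A picture is of the moment at which its call begins. There is no depth.
- robot.close_job(): hands the job in; it is judged then, once.
Trained networks look in a picture, given as the dict that the camera call returned (one of the last four; its "shot" number tells which), for a name from the list of things; names that differ only in an ending like _2 or _b are one class to them, and where a whole thing is asked for, a point or a joint stands for the part that bears it (a point fixed in the world has none). Each returns a list of dicts, best first, with "confidence" (0 to 1); they miss things now and then, are a little off and sometimes report something else, mostly with a low value. They report only what shows in the picture. A call takes as long as a camera call. They do not tell look-alikes from the thing itself.
- models.masks_of(picture, query): "mask" (400x640 bool, what is visible of it) and "xy" ([column, row] in pixels, amid what is visible of it).
- models.tip_of(picture, query): "xy" ([column, row] in pixels: a listed point, or the origin of a listed thing).
The state is a dict: "time": time; "joint_positions": joint angles; "qvel": joint speeds; "joint_torque": joint torques, N m; "tool_pos": TCP position; "ee_rot": TCP orientation; "wrist_force": force on the tool from outside, world axes, zero at the start; "wrist_torque": the same for the moment, N m; "width": finger opening in m; "finger_force": force on a finger pad.
Only numpy, scipy, OpenCV 4.12 (cv2) and the standard library are available. Lean on these libraries where they do the work, as an engineer would, in place of code of your own. Each camera call takes 0.05 s, during which the arm holds its last target. There are 200 camera calls.

## Working session

There is one attempt and no reset: what is moved stays moved. The work goes in short steps, Python scripts to look and compute and a tool call to move; the robot and the scene stay as the last step left them, time stands still between calls to the robot, and variables do not carry over. Pictures are saved under pics/ and viewed, at most 10 in all, crops included, and the job is handed in when it is done.

Besides the shell and the picture viewer there is one more tool, called as name(argument=value, ...), one argument or row to a line, values as JSON. step_arm: Moves the arm, as the interface text tells. Its arguments: {"type":"object","properties":{"commands":{"type":"array"}},"required":["commands"]}

```bash
mkdir -p pics; cat > h.py <<'E'
import numpy as np, cv2
from bench import robot, eyes, models
def ray(p,xy):
    K=p["camera_matrix"]; d=np.linalg.inv(K)@[xy[0],xy[1],1.]
    return np.array(p["rotation"])@[d[0],-d[1],-d[2]]
def at(p,xy,z):
    d=ray(p,xy); e=np.array(p["eye"]); return e+d*(z-e[2])/d[2]
def proj(p,P):
    c=np.array(p["rotation"]).T@(np.array(P)-p["eye"]); q=p["camera_matrix"]@[c[0],-c[1],-c[2]]; return q[:2]/q[2]
def save(n,im): cv2.imwrite("pics/"+n,im[:,:,::-1])
E
python3 - <<'E'
from h import *
a=eyes.snapshot("top"); b=eyes.snapshot("scene")
print(a.keys(),a["eye"],b["eye"])
save("a.png",np.vstack([a["color"]])); save("b.png",b["color"])
Z=dict(pocket1=.065,pocket2=.065,pocket3=.065,grip=.09,half_mark=.09,cognac=.003,cherry=.003,master=.065,stand=0,statuette=0,glue=0,lump=0,brush=0)
for q,z in Z.items():
  for p,n in((a,'top'),(b,'scene')):
    for r in models.tip_of(p,q)[:4]:
        print(q,n,np.round(r["confidence"],2),np.round(r["xy"],1),np.round(at(p,r["xy"],z)*1000,1)[:2])
E
```

```text
dict_keys(['color', 'camera_matrix', 'eye', 'rotation', 'shot']) [ 0.24347772 -0.02819041  1.50320376] [1.50070893 0.254043   0.86641284]Traceback (most recent call last):
  File "<stdin>", line 9, in <module>
  File "h.py", line 7, in at
    d=ray(p,xy); e=np.array(p["eye"]); return e+d*(z-e[2])/d[2]
                                                           ~^^^
IndexError: invalid index to scalar variable.
```

```bash
sed -i 's/^def ray/from scipy.spatial.transform import Rotation as Ro\ndef RM(p):\n    r=np.array(p["rotation"]); return r if r.shape==(3,3) else (Ro.from_euler("xyz",r) if r.size==3 else Ro.from_quat(r)).as_matrix()\ndef ray/; s/np.array(p\["rotation"\])@/RM(p)@/; s/np.array(p\["rotation"\]).T/RM(p).T/' h.py
python3 - <<'E'
from h import *
a=eyes.snapshot("top"); b=eyes.snapshot("scene")
print(a["rotation"],b["rotation"],RM(a))
Z=dict(pocket1=.065,pocket2=.065,pocket3=.065,grip=.09,half_mark=.09,cognac=.003,cherry=.003,master=.065,stand=0,statuette=0,glue=0,lump=0,brush=0)
for q,z in Z.items():
  for p,n in((a,'top'),(b,'scene')):
    for r in models.tip_of(p,q)[:4]:
        print(q,n,np.round(r["confidence"],2),np.round(r["xy"],1),np.round(at(p,r["xy"],z)*1000,1)[:2])
E
```

```text
[ 0.20493787 -0.0022202  -1.46429448] [0.90745956 0.00730195 1.836248  ] [[ 0.10630037  0.97347821 -0.20258434]
 [-0.99433159  0.10452541 -0.01947143]
 [ 0.0022202   0.20350583  0.97907122]]
pocket1 top 0.87 [267.7 190.6] [541.6 128.8]
pocket1 top 0.76 [288.8 192.6] [542.3  67.9]
pocket1 top 0.69 [309.6 188.3] [561.2   9.9]
pocket1 top 0.37 [361.3 133.1] [ 742.8 -123.4]
pocket1 scene 0.78 [364.4 214.9] [542.7 135.9]
pocket1 scene 0.69 [322.2 208.8] [546.7  10.3]
pocket1 scene 0.61 [341.2 208.8] [532.4  64.7]
pocket2 top 0.87 [267.7 190.6] [541.6 128.8]
pocket2 top 0.76 [288.8 192.6] [542.3  67.9]
pocket2 top 0.69 [309.6 188.3] [561.2   9.9]
pocket2 top 0.37 [361.3 133.1] [ 742.8 -123.4]
pocket2 scene 0.78 [364.4 214.9] [542.7 135.9]
pocket2 scene 0.69 [322.2 208.8] [546.7  10.3]
pocket2 scene 0.61 [341.2 208.8] [532.4  64.7]
pocket3 top 0.87 [267.7 190.6] [541.6 128.8]
pocket3 top 0.76 [288.8 192.6] [542.3  67.9]
pocket3 top 0.69 [309.6 188.3] [561.2   9.9]
pocket3 top 0.37 [361.3 133.1] [ 742.8 -123.4]
pocket3 scene 0.78 [364.4 214.9] [542.7 135.9]
pocket3 scene 0.69 [322.2 208.8] [
[... 598 characters left out ...]
.3] [ 306.4 -369. ]
cherry top 0.58 [390.4 213.1] [ 525.5 -235.1]
cherry top 0.21 [266.4 190.6] [554.1 139.5]
cherry scene 0.58 [252.5 207.8] [ 524.6 -226.1]
master top 0.58 [269.8 194.9] [529.8 121.3]
master scene 0.5 [361.7 209.4] [519.8 123.8]
stand top 0.85 [290.2 194.4] [550.7  67.5]
stand scene 0.75 [337.4 226.9] [542.  57.]
statuette top 0.78 [463.4 179. ] [ 653.7 -446.8]
statuette scene 0.84 [168.  221.7] [ 651.8 -455.9]
glue top 0.64 [360.7 131.5] [ 770.3 -125.4]
glue scene 0.75 [257.2 272.2] [ 777.2 -111.8]
lump top 0.63 [481.3 250.3] [ 444.2 -509. ]
lump scene 0.52 [184.7 179.8] [ 435.6 -516.9]
brush top 0.83 [159.2 193.9] [510.4 457.8]
brush scene 0.85 [473.7 243.3] [511.3 454.9]
```

View pics/a.png

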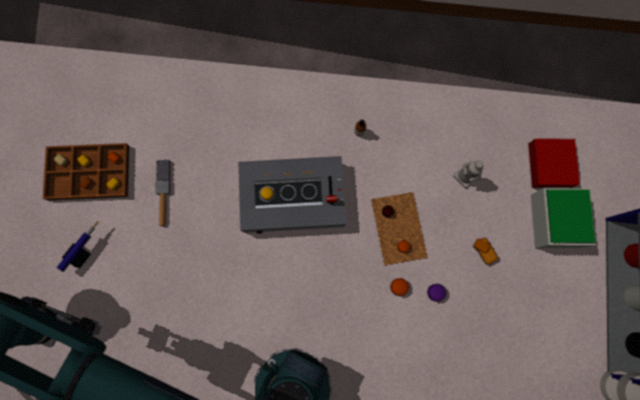

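View pics/b.png

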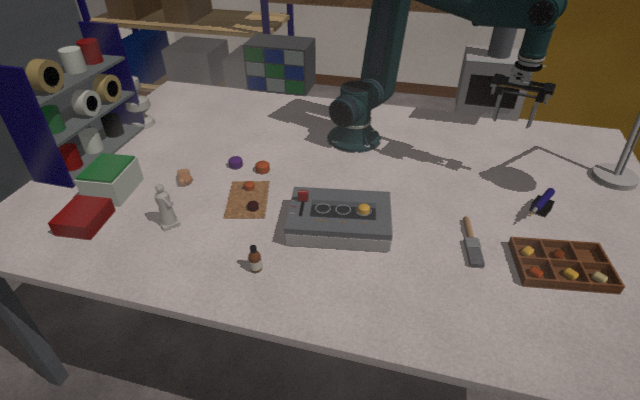

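Top view: the stand is at about (290,194), and the mat at (400,228) carries a dark stone (389,212) and an orange one (404,246). Look-alikes: an orange one off the mat (399,287) and a purple one (437,292). The cognac should be the smaller, non-purple one at (404,246). I'll confirm that in an enlarged crop.

```bash
python3 - <<'E'
from h import *
a=eyes.snapshot("top"); b=eyes.snapshot("scene")
A=cv2.resize(a["color"][180:310,320:460],None,fx=4,fy=4,interpolation=cv2.INTER_CUBIC)
S=cv2.resize(a["color"][150:240,232:352],None,fx=5,fy=5,interpolation=cv2.INTER_CUBIC)
save("c.png",A); save("s.png",S)
for p,n in((a,'top'),(b,'scene')):
  for q in("cognac","cherry","master","grip","stand"):
    for r in models.masks_of(p,q)[:4]:
      m=r["mask"]; ys,xs=np.nonzero(m); c=(xs.mean(),ys.mean())
      print(n,q,round(r["confidence"],2),m.sum(),np.round(c,1),xs.min(),xs.max(),ys.min(),ys.max(),p["color"][m].mean(0).astype(int),np.round(at(p,c,{'cognac':.014,'cherry':.014,'master':.076,'grip':.09,'stand':.07}[q])*1000,1)[:2])
E
```

```text
top cognac 0.86 278 [436.9 292.3] 428 446 284 301 [52 21 70] [ 308.7 -383. ]
top cognac 0.61 273 [399.6 286.4] 391 409 278 295 [106  39   9] [ 313.9 -275.7]
top cherry 0.54 7278 [291.7 194.4] 239 345 157 232 [61 60 62] [548.5  62.1]
top master 0.71 135 [266.9 193.2] 261 273 187 199 [120  85   8] [531.5 129. ]
top grip 0.48 69 [331.8 198.8] 327 337 195 202 [85 24 22] [532.2 -56. ]
top stand 0.73 7298 [291.9 194.3] 238 346 157 233 [61 60 62] [537.3  58.3]
scene cognac 0.61 162 [262.4 166.8] 256 269 160 173 [125  73  54] [ 308.7 -273. ]
scene cognac 0.56 151 [235.4 162.3] 229 242 156 169 [81 57 92] [ 305.8 -379.2]
scene cherry 0.67 106 [253. 206.] 248 258 201 211 [63 43 39] [ 528.4 -221.8]
scene cherry 0.55 5923 [339.1 219.4] 285 392 187 251 [91 89 89] [522.5  57.6]
scene stand 0.79 5909 [339.2 219.3] 285 392 187 250 [91 89 89] [586.4  70.5]
```

View pics/c.png

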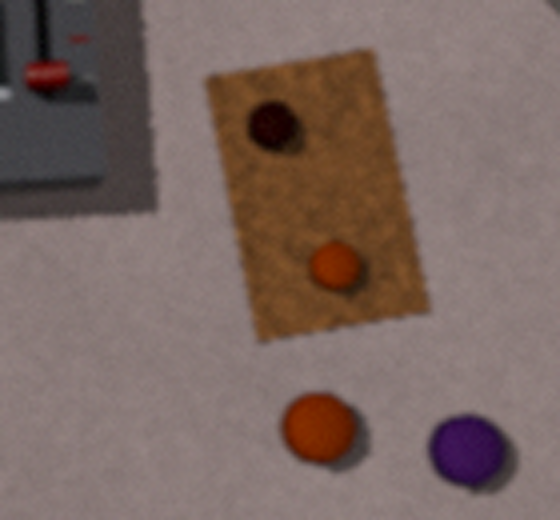

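View pics/s.png

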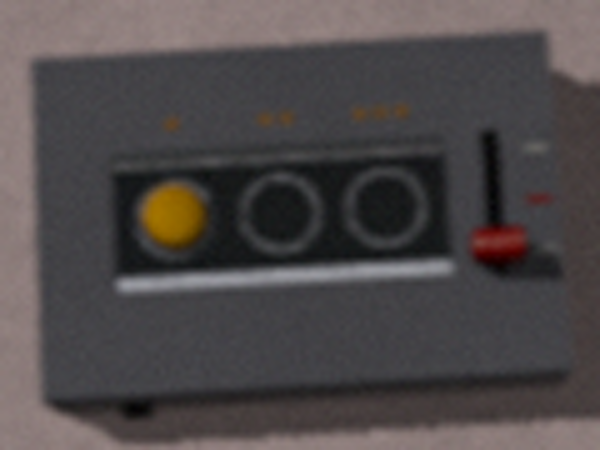

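The crop confirms it: the orange stone on the mat at (404,246) is clearly smaller than the orange one off the mat (399,287), and the purple one (437,292) is out, so the mat one is the cognac. The cherry is at (388,211). Next is a model fit for the stones and the stand.

```bash
cat > m.py <<'E'
from h import *
from scipy.optimize import minimize, least_squares
t=np.linspace(0,2*np.pi,48,endpoint=False); C=np.c_[np.cos(t),np.sin(t)]
shape=np.vstack([np.c_[C*r/1000,np.full(48,z/1000)] for r,z in((18,0),(18,17),(14,21),(6,23))])
def silc(p,P):
    h=cv2.convexHull(np.array([proj(p,s+P) for s in shape],np.float32)); m=cv2.moments(h); return np.array([m["m10"]/m["m00"],m["m01"]/m["m00"]]),m["m00"]
def blob(p,guess,kind):
    c=proj(p,guess); im=p["color"].astype(float); r=9; x0,y0=int(c[0])-r,int(c[1])-r
    w=im[y0:y0+2*r+1,x0:x0+2*r+1]
    R,G,B=w[...,0],w[...,1],w[...,2]
    s={'orange':lambda:R-1.6*G, 'dark':lambda:-(R+G), 'yellow':lambda:(R+G)/2-1.5*B}[kind]()
    s8=cv2.normalize(s,None,0,255,cv2.NORM_MINMAX).astype(np.uint8); s8=cv2.resize(s8,None,fx=4,fy=4,interpolation=cv2.INTER_CUBIC)
    _,bw=cv2.threshold(s8,0,255,cv2.THRESH_OTSU); n,l,st,ce=cv2.connectedComponentsWithStats(bw)
    k=min((k for k in range(1,n) if st[k,4]>200),key=lambda k:np.hypot(*(ce[k]-2*(2*r+1))))
    return (ce[k]+.5)/4-.5+[x0,y0], st[k,4]/16
def stone(p,g,kind):
    c,a=blob(p,g,kind)
    s=least_squares(lambda q:silc(p,[q[0],q[1],g[2]])[0]-c,g[:2],x_scale=.01)
    return s.x, c, a, silc(p,[*s.x,g[2]])[1]
def fitstand(p,g,pk=(10,-50)):
    im=cv2.GaussianBlur(p["color"].astype(np.float32).mean(2),(0,0),.6)
    def val(q,r,z):
        c,s=np.cos(q[2]),np.sin(q[2]); out=0
        for y in pk:
            L=C*r/1000+[0,y/1000]; W=np.c_[L@[[c,s],[-s,c]]+q[:2],np.full(48,z)]
            px=np.array([proj(p,w) for w in W],np.float32)
            out+=cv2.remap(im,px[:,:1],px[:,1:],cv2.INTER_LINEAR).mean()
        return out
    f=lambda u:-(val([u[0],u[1],u[2]],20.5,.07)-.5*val(u,16,.07)-.5*val(u,25.5,.07))
    best=min((minimize(f,np.array(g)+[dx,dy,0],method="Nelder-Mead",options=dict(initial_simplex=np.array(g)+[dx,dy,0]+np.array([[0,0,0],[.006,0,0],[0,.006,0],[0,0,.04]]))) for dx in(-.006,0,.006) for dy in(-.006,0,.006)),key=lambda r:r.fun)
    return best.x,best.fun
E
python3 - <<'E'
from m import *
for n in("top","scene"):
    p=eyes.snapshot(n)
    for k,g,c in(("cognac",(.432,-.278,.003),"orange"),("cherry",(.525,-.230,.003),"dark"),("master",(.533,.130,.065),"yellow")):
        x,cc,a,e=stone(p,g,c); print(n,k,np.round(x*1000,1),np.round(cc,1),"area",round(a),round(e))
    q,f=fitstand(p,(.547,.06,.03)); print(n,"stand",np.round(q,4),f)
E
```

```text
top cognac [ 431.  -278.4] [403.2 246. ] area 112 134
top cherry [ 527.6 -227.9] [388.5 211.6] area 145 131
top master [532.9 131. ] [266.3 192.8] area 109 139
top stand [0.5439 0.061  0.163 ] -34.75450134277344
scene cognac [ 426. -278.] [248.8 185.7] area 91 97
scene cherry [ 525.4 -226. ] [252.1 205.9] area 113 111
scene master [525.5 129.6] [363.5 208.7] area 114 132
scene stand [0.5396 0.0607 0.1613] -30.626190185546875
```

```bash
cat > g.py <<'E'
from h import *
def target(x,y,z,ang,flip=0):
    c,s=np.cos(ang+flip*np.pi),np.sin(ang+flip*np.pi); Y=np.array([c,s,0]);Z=np.array([0,0,-1.]); return np.array([x,y,z]),np.c_[np.cross(Y,Z),Y,Z]
def rel(x,y,z,ang,flip=0,o=None):
    o=o or robot.get_obs(); R=Ro.from_euler("xyz",o["ee_rot"]).as_matrix(); p,T=target(x,y,z,ang,flip)
    w=Ro.from_matrix(R.T@T).as_rotvec()
    print("tool shift mm",np.round(R.T@(p-o["tool_pos"])*1000,1),"turn",np.round(w,4),"then shift in target axes",np.round(T.T@(p-o["tool_pos"])*1000,1))
E
python3 - <<'E'
from g import *
o=robot.get_obs(); print({k:np.round(v,3) for k,v in o.items()})
for a in(.162,.162+np.pi/2):
  for f in(0,1): rel(.430,-.278,.300,a,f)
E
```

```text
{'time': np.float64(2.25), 'joint_positions': array([ 1.223,  0.087,  1.371,  0.   ,  1.684, -0.103]), 'qvel': array([-0.   ,  0.   , -0.   ,  0.   ,  0.   , -0.001]), 'joint_torque': array([ 0.0000e+00, -3.4003e+01, -3.0259e+01,  7.2000e-02,  2.4000e-02,
       -0.0000e+00]), 'tool_pos': array([0.133, 0.534, 0.405]), 'ee_rot': array([ 3.142, -0.   ,  2.897]), 'wrist_force': array([-0.245, -0.636,  0.041]), 'wrist_torque': array([-0.006, -0.01 ,  0.039]), 'finger_force': np.float64(0.0), 'width': np.float64(0.094)}
tool shift mm [-484.5 -715.5  104.6] turn [ 1.000e-04 -1.000e-04  1.164e+00] then shift in target axes [-848.8  161.9  104.7]
tool shift mm [-484.5 -715.5  104.6] turn [ 1.0000e-04  1.0000e-04 -1.9776e+00] then shift in target axes [ 848.8 -161.9  104.7]
tool shift mm [-484.5 -715.5  104.6] turn [ 1.000e-04  0.000e+00 -4.068e-01] then shift in target axes [-161.9 -848.8  104.7]
tool shift mm [-484.5 -715.5  104.6] turn [ 0.0000e+00 -1.0000e-04  2.7348e+00] then shift in target axes [161.9 848.8 104.7]
```

step_arm(
  commands=[
    [[-32,-48,7,0,0,0,60],[-32,-48,7,0,0,0,60],[-32,-48,7,0,0,0,60],[-32,-48,7,0,0,0,60],[-32,-48,7,0,0,0,60],[-32,-48,7,0,0,0,60],[-32,-48,7,0,0,0,60],[-32,-48,7,0,0,0,60],[-32,-48,7,0,0,0,60],[-32,-48,7,0,0,0,60],[-32,-48,7,0,0,0,60],[-32,-48,7,0,0,0,60],[-32,-48,7,0,0,0,60],[-32,-48,7,0,0,0,60],[-32,-48,7,0,0,0,60],[0,0,0,0,0,0.18,60],[0,0,0,0,0,0.18,60],[0,0,0,0,0,0.18,60],[0,0,0,0,0,0.18,60],[0,0,0,0,0,0.18,60]],
  ],
)

```text
time: 4.75
tool_pos: [0.4245, -0.2813, 0.2997]
ee_rot: [3.142, -0.0, 1.991]
wrist_force: [-1.0, 0.5, -0.2]
width: 0.0603
finger_force: 0.0
```

step_arm(
  commands=[
    [[0,0,0,0,0,0.18,60],[0,0,0,0,0,0.18,60],[0,0,0,0,0,0.18,60],[0,0,0,0,0,0.18,60],[0,0,0,0,0,0.18,60],[0,0,0,0,0,0.18,60],[0,0,0,0,0,0.18,60],[0,0,0,0,0,0.18,60],[0,0,0,0,0,0.18,60],[0,0,0,0,0,0.18,60],[0,0,0,0,0,0,60]],
  ],
)

```text
time: 6.12
tool_pos: [0.4245, -0.2813, 0.2997]
ee_rot: [3.142, -0.0, 0.199]
wrist_force: [-0.2, -0.5, -0.2]
width: 0.06
finger_force: 0.0
```

```bash
python3 - <<'E'
from g import *
o=robot.get_obs(); print(o["time"],o["tool_pos"],o["joint_positions"],o["width"])
rel(.430,-.278,.209,.162+np.pi/2,1)
E
```

```text
6.125 [ 0.42450646 -0.28126123  0.29970952] [-6.96559030e-01  4.18783264e-02  1.62885263e+00  8.67897954e-05
  1.47076815e+00  6.75310178e-01] 0.05996189031046622
tool shift mm [ 6.  -2.1 90.7] turn [ 0.     -0.0001  0.0369] then shift in target axes [ 5.9 -2.3 90.7]
```

step_arm(
  commands=[
    [[6,-2.1,0,0,0,0.037,60],[0,0,30,0,0,0,60],[0,0,30,0,0,0,60],[0,0,20,0,0,0,60],[0,0,10.7,0,0,0,60],[0,0,0,0,0,0,34],[0,0,0,0,0,0,34],[0,0,0,0,0,0,34],[0,0,0,0,0,0,34]],
  ],
)

```text
time: 7.25
tool_pos: [0.4303, -0.2783, 0.2101]
ee_rot: [3.14, -0.002, 0.16]
wrist_force: [-0.1, -0.1, 2.0]
width: 0.0351
finger_force: 30.0
```

step_arm(
  commands=[
    [[0,0,0,0,0,0,60],[0,0,0,0,0,0,60],[0,0,0,0,0,-0.175,60],[0,0,0,0,0,-0.175,60],[0,0,0,0,0,-0.175,60],[0,0,0,0,0,-0.175,60],[0,0,0,0,0,-0.175,60],[0,0,0,0,0,-0.175,60],[0,0,0,0,0,-0.175,60],[0,0,0,0,0,-0.175,60],[0,0,0,0,0,-0.171,60],[0,0,0,0,0,0,60],[0,0,0,0,0,0,34],[0,0,0,0,0,0,34],[0,0,0,0,0,0,34],[0,0,0,0,0,0,34]],
  ],
)

```text
time: 9.25
tool_pos: [0.43, -0.278, 0.2089]
ee_rot: [3.142, -0.0, 1.73]
wrist_force: [0.4, 0.1, -0.1]
width: 0.0351
finger_force: 30.0
```

```bash
python3 - <<'E'
from g import *
o=robot.get_obs(); print(o["time"],o["tool_pos"],o["width"],o["finger_force"])
rel(.5401,.0707,.330,.162)
E
```

```text
9.25 [ 0.42995432 -0.27801489  0.20893189] 0.03512143449663515 29.999951720237732
tool shift mm [ 326.8  164.2 -121. ] turn [ 0.     -0.0001 -0.0024] then shift in target axes [ 326.4  164.9 -121.1]
```

step_arm(
  commands=[
    [[0,0,-25,0,0,0,34],[0,0,-48,0,0,0,34],[0,0,-48,0,0,0,34],[20,10,0,0,0,-0.002,34],[40,20,0,0,0,0,34],[50,25,0,0,0,0,34],[50,25,0,0,0,0,34],[50,25,0,0,0,0,34],[50,25,0,0,0,0,34],[40,20,0,0,0,0,34],[26,14,0,0,0,0,34],[0,0,20,0,0,0,34],[0,0,0,0,0,0,34],[0,0,0,0,0,0,34]],
  ],
)

```text
time: 11.0
tool_pos: [0.5393, 0.0699, 0.3103]
ee_rot: [3.141, -0.0, 1.732]
wrist_force: [0.7, -0.5, 0.2]
width: 0.0348
finger_force: 30.0
```

```bash
python3 - <<'E'
from m import *
import g
o=robot.get_obs(); print(o["time"],o["tool_pos"],o["width"])
g.rel(.5401,.0707,.273,.162)
zb=o["tool_pos"][2]-.206
ims=[]
for n in("top","scene"):
    p=eyes.snapshot(n); G=(o["tool_pos"][0],o["tool_pos"][1],zb)
    x,cc,a,e=stone(p,G,"orange"); print(n,np.round(x*1000,1),cc,a,e)
    q,f=fitstand(p,(.5417,.0608,.162),(-50,)); print(n,"p3 centre",np.round([q[0]+.05*np.sin(q[2]),q[1]-.05*np.cos(q[2])],4),f)
    c=proj(p,G).astype(int); ims.append(cv2.resize(p["color"][c[1]-45:c[1]+45,c[0]-60:c[0]+60],None,fx=3.3,fy=3.3,interpolation=cv2.INTER_CUBIC))
save("d.png",np.hstack(ims))
E
```

```text
11.0 [0.53931027 0.06986144 0.31032995] 0.03480798876745278
tool shift mm [ 0.7  0.9 37.3] turn [ 0.0002 -0.     -0.0006] then shift in target axes [ 0.7  0.9 37.3]
top [538.1  73.3] [285.94982798 190.21479358] 272.5 146.05461819749326
top p3 centre [0.552 0.012] -8.978174209594727
scene [540.8  80.5] [346.48600917 198.51353211] 34.0625 135.99834833759815
scene p3 centre [0.548  0.0117] -8.171932220458984
```

View pics/d.png

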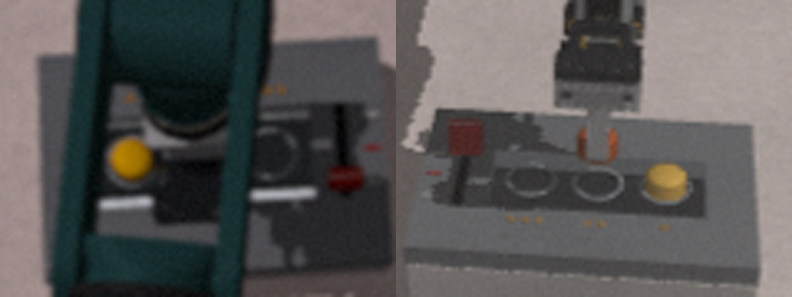

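The scene view shows the held cognac just above and behind pocket 2. The top view is blocked by the arm. I'll lower it close to the rim and check again.

step_arm(
  commands=[
    [[0.7,0.9,10,0,0,0,34],[0,0,10,0,0,0,34],[0,0,10,0,0,0,34],[0,0,2,0,0,0,34],[0,0,0,0,0,0,34],[0,0,0,0,0,0,34]],
  ],
)

```text
time: 11.85
tool_pos: [0.5402, 0.071, 0.2784]
ee_rot: [3.141, 0.0, 1.733]
wrist_force: [0.7, 0.6, -0.6]
width: 0.0351
finger_force: 30.0
```

```bash
python3 - <<'E'
from m import *
o=robot.get_obs(); P=np.array(o["tool_pos"]); print(o["time"],P,o["wrist_force"])
p=eyes.snapshot("scene"); K=6
G=P-[0,0,.206]; c=proj(p,G).astype(int); x0,y0=c[0]-60,c[1]-32
im=cv2.resize(p["color"][y0:y0+56,x0:x0+120],None,fx=K,fy=K,interpolation=cv2.INTER_CUBIC)
u=lambda W:tuple(((proj(p,W)-[x0,y0]+.5)*K-.5).round().astype(int).tolist())
# believed outlines: stone base (green), pocket rims from stand fit (cyan)
def circ(x,y,z,r,col):
    cv2.polylines(im,[np.array([u([x+r*a,y+r*b,z]) for a,b in C],np.int32)],True,col,1)
circ(G[0],G[1],G[2],.018,(0,255,0)); circ(G[0],G[1],G[2]+.017,.018,(0,255,0))
s=.162
for y in(.07,.01,-.05): circ(.5417-y*np.sin(s),.0608+y*np.cos(s),.07,.0195,(0,255,255))
save("e.png",im)
E
```

```text
11.85 [0.5402293  0.07101215 0.27841417] [ 0.74790113  0.58270762 -0.58183315]
```

View pics/e.png

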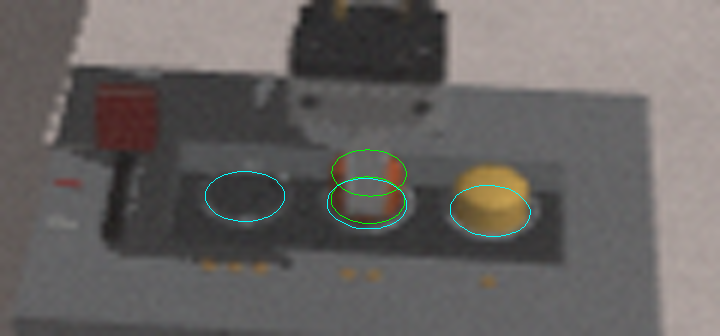

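The stone lines up with its predicted outline at (369,186), over the two-dot pocket. I'll lower gently and watch the force.

step_arm(
  commands=[
    [[0,0,2,0,0,0,34],[0,0,2,0,0,0,34],[0,0,0,0,0,0,34]],
  ],
)

```text
time: 12.28
tool_pos: [0.54, 0.071, 0.274]
ee_rot: [3.142, -0.0, 1.733]
wrist_force: [-0.1, -0.3, 0.7]
width: 0.0348
finger_force: 30.0
```

step_arm(
  commands=[
    [[0,0,1.5,0,0,0,34],[0,0,1,0,0,0,34],[0,0,0,0,0,0,34]],
  ],
)

```text
time: 12.65
tool_pos: [0.5399, 0.071, 0.2711]
ee_rot: [-3.141, -0.0, 1.733]
wrist_force: [-1.0, -0.5, 0.1]
width: 0.0351
finger_force: 30.0
```

step_arm(
  commands=[
    [[0,0,0.3,0,0,0,34],[0,0,0,0,0,0,44],[0,0,0,0,0,0,60],[0,0,-20,0,0,0,60],[0,0,-40,0,0,0,60]],
  ],
)

```text
time: 13.28
tool_pos: [0.5396, 0.0709, 0.3297]
ee_rot: [-3.137, -0.001, 1.733]
wrist_force: [0.7, 0.4, 0.9]
width: 0.0602
finger_force: 0.0
```

```bash
python3 - <<'E'
from m import *
import g
o=robot.get_obs(); print(o["time"],o["tool_pos"],o["joint_positions"][5])
p=eyes.snapshot("scene")
for k,G,c in(("cognac",(.540,.071,.065),"orange"),("master",(.530,.130,.065),"yellow"),("cherry",(.526,-.227,.003),"dark")):
    x,cc,a,e=stone(p,G,c); print(k,np.round(x*1000,1),a,e)
g.rel(.5265,-.227,.300,.162); g.rel(.5265,-.227,.300,.162+np.pi/2,1)
E
```

```text
13.275 [0.53964382 0.07087439 0.32969053] -0.1354437104914739
cognac [536.1  69.6] 108.4375 130.23879745509475
master [525.6 129.5] 114.6875 131.82408904540353
cherry [ 516.2 -227.8] 173.5625 109.60190223553218
tool shift mm [-291.7  -62.8   37.6] turn [ 0.009   0.0012 -0.    ] then shift in target axes [-291.7  -62.5   37.8]
tool shift mm [-291.7  -62.8   37.6] turn [ 0.008  -0.0061  1.5708] then shift in target axes [-62.5 291.7  37.8]
```

step_arm(
  commands=[
    [[-20,-4,0,0,0,0,60],[-45,-10,0,0,0,0,60],[-58,-12,0,0,0,0,60],[-58,-12,0,0,0,0,60],[-58,-12,0,0,0,0,60],[-35,-8,0,0,0,0,60],[-17.7,-4.6,0,0,0,0,60],[0,0,0,0,0,0.175,60],[0,0,0,0,0,0.175,60],[0,0,0,0,0,0.175,60],[0,0,0,0,0,0.175,60],[0,0,0,0,0,0.175,60],[0,0,0,0,0,0.175,60],[0,0,0,0,0,0.175,60],[0,0,0,0,0,0.175,60],[0,0,0,0,0,0.171,60],[0,0,0,0,0,0,60]],
  ],
)

```text
time: 15.45
tool_pos: [0.5256, -0.2262, 0.3312]
ee_rot: [-3.141, -0.0, 0.165]
wrist_force: [0.0, 0.2, -0.5]
width: 0.06
finger_force: 0.0
```

```bash
python3 - <<'E'
from m import *
import g
o=robot.get_obs(); print(o["time"],o["tool_pos"])
g.rel(.5265,-.227,.209,.162+np.pi/2,1)
E
```

```text
15.45 [ 0.52557865 -0.22619774  0.33118943]
tool shift mm [  0.7   1.  122.2] turn [-0.0002 -0.0004  0.003 ] then shift in target axes [  0.8   0.9 122.2]
```

step_arm(
  commands=[
    [[0.7,1,40,0,0,0.003,60],[0,0,40,0,0,0,60],[0,0,30,0,0,0,60],[0,0,12.2,0,0,0,60],[0,0,0,0,0,0,60],[0,0,0,0,0,0,34],[0,0,0,0,0,0,34],[0,0,0,0,0,0,34],[0,0,0,0,0,0,34]],
  ],
)

```text
time: 16.58
tool_pos: [0.5265, -0.228, 0.2102]
ee_rot: [3.141, -0.002, 0.159]
wrist_force: [0.1, 1.2, 3.3]
width: 0.0353
finger_force: 30.0
```

step_arm(
  commands=[
    [[0,0,0,0,0,0,60],[0,0,0,0,0,0,60],[0,0,0,0,0,-0.175,60],[0,0,0,0,0,-0.175,60],[0,0,0,0,0,-0.175,60],[0,0,0,0,0,-0.175,60],[0,0,0,0,0,-0.175,60],[0,0,0,0,0,-0.175,60],[0,0,0,0,0,-0.175,60],[0,0,0,0,0,-0.175,60],[0,0,0,0,0,-0.171,60],[0,0,0,0,0,0,60],[0,0,0,0,0,0,34],[0,0,0,0,0,0,34],[0,0,0,0,0,0,34],[0,0,0,0,0,0,34]],
  ],
)

```text
time: 18.58
tool_pos: [0.5262, -0.2279, 0.2089]
ee_rot: [-3.142, -0.0, 1.729]
wrist_force: [-0.6, 0.1, -0.5]
width: 0.0356
finger_force: 30.0
```

```bash
python3 - <<'E'
from g import *
o=robot.get_obs(); print(o["time"],o["tool_pos"],o["width"],o["finger_force"])
rel(.5498,.0116,.330,.162)
E
```

```text
18.575 [ 0.52616025 -0.22787222  0.20891906] 0.03558385287336755 29.999946355819702
tool shift mm [ 232.7   61.2 -121.1] turn [-0.     -0.0001 -0.0034] then shift in target axes [ 232.5   62.  -121.1]
```

step_arm(
  commands=[
    [[0,0,-25,0,0,0,34],[0,0,-48,0,0,0,34],[0,0,-48,0,0,0,34],[18,5,0,0,0,-0.003,34],[40,11,0,0,0,0,34],[50,13,0,0,0,0,34],[50,13,0,0,0,0,34],[45,12,0,0,0,0,34],[29.5,8,0,0,0,0,34],[0,0,20,0,0,0,34],[0,0,20,0,0,0,34],[0,0,10,0,0,0,34],[0,0,0,0,0,0,34]],
  ],
)

```text
time: 20.2
tool_pos: [0.5494, 0.0118, 0.2784]
ee_rot: [-3.139, -0.001, 1.733]
wrist_force: [-0.0, -0.2, -0.0]
width: 0.0351
finger_force: 30.0
```

```bash
python3 - <<'E'
from m import *
import g
o=robot.get_obs(); P=np.array(o["tool_pos"]); print(o["time"],P,o["wrist_force"])
g.rel(.5498,.0116,.274,.162)
p=eyes.snapshot("scene"); K=6
G=P-[0,0,.206]; c=proj(p,G).astype(int); x0,y0=c[0]-50,c[1]-32
im=cv2.resize(p["color"][y0:y0+56,x0:x0+120],None,fx=K,fy=K,interpolation=cv2.INTER_CUBIC)
u=lambda W:tuple(((proj(p,W)-[x0,y0]+.5)*K-.5).round().astype(int).tolist())
def circ(x,y,z,r,col):
    cv2.polylines(im,[np.array([u([x+r*a,y+r*b,z]) for a,b in C],np.int32)],True,col,1)
circ(G[0],G[1],G[2],.018,(0,255,0)); circ(G[0],G[1],G[2]+.017,.018,(0,255,0))
s=.162
for y in(.01,-.05): circ(.5417-y*np.sin(s),.0608+y*np.cos(s),.07,.0195,(0,255,255))
save("f.png",im)
E
```

```text
20.2 [0.54942476 0.01176116 0.27841172] [-0.02500513 -0.18691404 -0.00151835]
tool shift mm [-0.2  0.4  4.4] turn [-0.003  -0.0009 -0.    ] then shift in target axes [-0.2  0.3  4.4]
```

View pics/f.png

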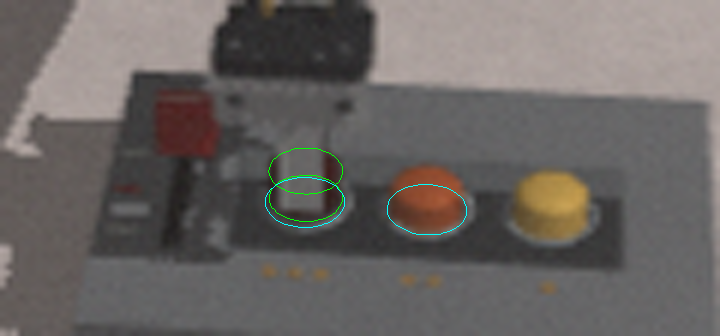

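The cognac sits level with the master at (428,195), and the cherry hovers over pocket 3 at (306,190). I'll lower it.

step_arm(
  commands=[
    [[0,0.3,2,-0.002,0,0,34],[0,0,2.4,0,0,0,34],[0,0,0,0,0,0,34]],
  ],
)

```text
time: 20.62
tool_pos: [0.5502, 0.0115, 0.2757]
ee_rot: [3.139, 0.0, 1.733]
wrist_force: [0.2, -0.0, -0.9]
width: 0.035
finger_force: 30.0
```

step_arm(
  commands=[
    [[0,0,1.5,0,0,0,34],[0,0,1.2,0,0,0,34],[0,0,0,0,0,0,34]],
  ],
)

```text
time: 21.0
tool_pos: [0.5503, 0.0116, 0.2742]
ee_rot: [3.138, 0.0, 1.733]
wrist_force: [-1.2, -0.6, 5.4]
width: 0.0352
finger_force: 30.0
```

step_arm(
  commands=[
    [[0,-0.7,0,0.002,0,0,34],[0,-0.7,0,0,0,0,34],[0,0,0,0,0,0,34]],
  ],
)

```text
time: 21.38
tool_pos: [0.5496, 0.0115, 0.274]
ee_rot: [3.137, 0.0, 1.733]
wrist_force: [3.3, 0.5, 6.0]
width: 0.035
finger_force: 30.0
```

step_arm(
  commands=[
    [[0.7,0.7,0,0,0,0,34],[0.7,0,0,0,0,0,34],[0,0,0,0,0,0,34]],
  ],
)

```text
time: 21.75
tool_pos: [0.5499, 0.0122, 0.2739]
ee_rot: [3.139, 0.003, 1.732]
wrist_force: [1.4, -1.8, 6.0]
width: 0.0351
finger_force: 30.0
```

step_arm(
  commands=[
    [[0.8,0,0,0,0,0,34],[0,0,0,0,0,0,34]],
  ],
)

```text
time: 22.0
tool_pos: [0.5497, 0.0128, 0.2738]
ee_rot: [3.14, 0.003, 1.732]
wrist_force: [2.6, -2.4, 5.5]
width: 0.0351
finger_force: 30.0
```

```bash
python3 - <<'E'
from m import *
o=robot.get_obs(); P=np.array(o["tool_pos"]); print(o["time"],P,o["wrist_force"],o["wrist_torque"])
p=eyes.snapshot("scene"); K=12
G=P-[0,0,.206]; c=proj(p,G).astype(int); x0,y0=c[0]-20,c[1]-22
im=cv2.resize(p["color"][y0:y0+40,x0:x0+62],None,fx=K,fy=K,interpolation=cv2.INTER_CUBIC)
im=np.clip(im.astype(float)*1.5,0,255).astype(np.uint8)
save("k.png",im)
E
```

```text
22.0 [0.54970516 0.01275747 0.27383291] [ 2.5946926  -2.35648068  5.49623491] [-0.58310705 -0.43205433 -0.0569609 ]
```

View pics/k.png

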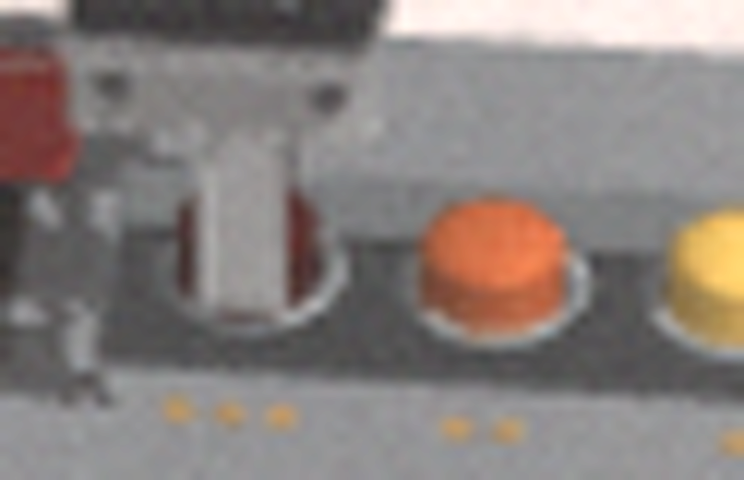

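The enlarged view shows the cherry at (249,255), nearly centred in the rim at (257,265) but not down yet. The wrist moment puts the contact on the stone's -x/-y side, so I'll shift it +x/+y.

step_arm(
  commands=[
    [[0.3,0.8,0,0,0,0,34],[0,0.7,0,0,0,0,34],[0,0,0,0,0,0,34]],
  ],
)

```text
time: 22.42
tool_pos: [0.5505, 0.013, 0.2738]
ee_rot: [-3.141, 0.004, 1.732]
wrist_force: [-1.4, -3.5, 7.6]
width: 0.0352
finger_force: 30.0
```

```bash
cat > f.py <<'E'
from h import *
o=robot.get_obs(); F=np.array(o["wrist_force"]);T=np.array(o["wrist_torque"]); z=-.205
print(o["time"],np.round(o["tool_pos"],4),"F",F.round(1),"T",T.round(3),"contact",((np.array([z*F[0]-T[1],T[0]+z*-F[1]*-1*-1 ]))/F[2]).round(4) if abs(F[2])>1 else '', "alt ry",((T[0]+z*F[1])/F[2]).round(4))
E
python3 f.py
```

```text
22.425 [0.5505 0.013  0.2738] F [-1.4 -3.5  7.6] T [-0.756  0.18  -0.053] contact [ 0.0142 -0.1919] alt ry -0.0063
```

step_arm(
  commands=[
    [[-1.2,-0.4,0,0,0,0,34],[0,0,0,0,0,0,34]],
  ],
)

```text
time: 22.68
tool_pos: [0.5504, 0.0124, 0.2738]
ee_rot: [-3.142, 0.002, 1.732]
wrist_force: [-0.0, -1.4, 8.4]
width: 0.0352
finger_force: 30.0
```

```bash
python3 f.py
```

```text
22.675 [0.5504 0.0124 0.2738] F [-0.  -1.4  8.4] T [-0.32   0.133  0.003] contact [-0.0155 -0.0713] alt ry -0.0049
```

step_arm(
  commands=[
    [[0,0,-2,0,0,0,34],[0,0,0,0,0,0,34],[0,0,0,0,0,0,40],[0,0,0,0,0,0,50]],
  ],
)

```text
time: 23.18
tool_pos: [0.5502, 0.013, 0.2741]
ee_rot: [-3.14, -0.001, 1.733]
wrist_force: [-0.5, -0.2, -0.2]
width: 0.0466
finger_force: 0.0
```

step_arm(
  commands=[
    [[0,0,0,0,0,0,60],[0,0,-25,0,0,0,60],[0,0,-45,0,0,0,60],[0,0,0,0,0,0,60]],
  ],
)

```text
time: 23.68
tool_pos: [0.5513, 0.013, 0.3495]
ee_rot: [3.133, 0.002, 1.733]
wrist_force: [1.0, -0.6, 0.5]
width: 0.06
finger_force: 0.0
```

```bash
python3 f.py; python3 - <<'E'
from m import *
p=eyes.snapshot("scene"); K=12
c=proj(p,[.55,.012,.065]).astype(int); x0,y0=c[0]-20,c[1]-22
im=cv2.resize(p["color"][y0:y0+40,x0:x0+62],None,fx=K,fy=K,interpolation=cv2.INTER_CUBIC)
save("l.png",np.clip(im.astype(float)*1.6,0,255).astype(np.uint8))
E
```

```text
23.675 [0.5513 0.013  0.3495] F [ 1.  -0.6  0.5] T [-0.134  0.049  0.026] contact  alt ry -0.012
```

View pics/l.png

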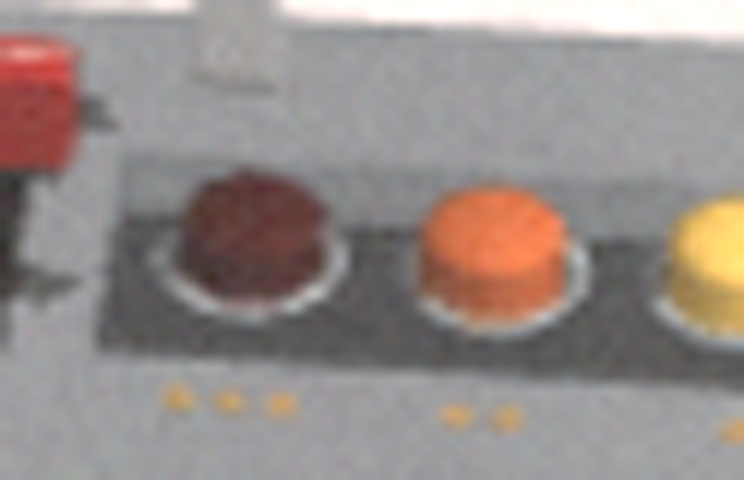

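The cherry at (253,238) stands level with the cognac at (493,255), its base inside the rim. I'll check the height numerically before opening the shutter.

```bash
python3 - <<'E'
from m import *
import g
p=eyes.snapshot("scene")
A=np.array([.5400,.071])
for x,y in((.5497,.0118),(.5510,.0118),(.5525,.0118)):
  for z in(.065,.068,.070):
    print((x,y,z),((silc(p,[x,y,z])[0]-silc(p,[*A,.065])[0])*12).round(1))
# edge-based extents along vertical centre lines
im=p["color"].astype(float)
for n,X in(("cherry",(.5497,.0118,.065)),("cognac",(*A,.065)),("master",(.5303,.1302,.065))):
    c=silc(p,X)[0]; print(n,c.round(1))
    for ch in(0,):
        col=im[int(c[1])-9:int(c[1])+10,int(round(c[0]))-1:int(round(c[0]))+2].mean(1); print(col.astype(int).tolist())
g.rel(.5302,-.0545,.310,.162)
for r in models.tip_of(p,"grip")+models.masks_of(p,"grip"): print(r["confidence"],r["xy"],at(p,r["xy"],.09))
print(proj(p,[.5302,-.0545,.09]))
E
```

```text
(0.5497, 0.0118, 0.065) [-244.7  -14.5]
(0.5497, 0.0118, 0.068) [-244.6  -24. ]
(0.5497, 0.0118, 0.07) [-244.6  -30.4]
(0.551, 0.0118, 0.065) [-246.   -11.3]
(0.551, 0.0118, 0.068) [-245.9  -20.8]
(0.551, 0.0118, 0.07) [-245.9  -27.2]
(0.5525, 0.0118, 0.065) [-247.5   -7.5]
(0.5525, 0.0118, 0.068) [-247.5  -17.1]
(0.5525, 0.0118, 0.07) [-247.4  -23.5]
cherry [322.5 207.3]
[[98, 98, 99], [98, 98, 98], [87, 86, 88], [67, 57, 57], [58, 38, 35], [58, 37, 36], [60, 38, 36], [62, 42, 38], [62, 37, 37], [59, 35, 33], [57, 38, 37], [52, 38, 37], [51, 36, 35], [61, 48, 48], [88, 77, 78], [85, 84, 85], [57, 55, 55], [52, 51, 52], [60, 58, 60]]
cognac [342.8 208.5]
[[98, 98, 99], [99, 98, 100], [93, 92, 93], [97, 76, 70], [137, 74, 49], [142, 76, 51], [144, 76, 49], [147, 77, 50], [150, 79, 51], [151, 79, 52], [143, 77, 50], [115, 65, 45], [114, 65, 45], [113, 66, 46], [116, 84, 68], [97, 92, 89], [58, 58, 58], [54, 54, 54], [60, 59, 60]]
master [363.4 209.7]
[[99, 99, 101], [99, 99, 101], [98, 96, 95], [113, 99, 73], [163, 132, 70], [168, 136, 71], [172, 138, 72], [175, 141, 73], [177, 142, 74], [177, 143, 75], [159, 130, 69], [129, 104, 59], [130, 106, 59], [129, 105, 59], [126, 106, 73], [101, 102, 103], [63, 63, 64], [59, 56, 58], [61, 61, 61]]
tool shift mm [-63.4 -30.8  34.9] turn [0.0006 0.     0.0001] then shift in target axes [-63.4 -30.8  34.9]
0.66 [302.1, 195.1] [ 0.52881993 -0.05650168  0.09      ]
[302.6103467  195.47367869]
```

The fit leaves about 1 mm of doubt in the cherry's height. I'll press its top lightly with closed fingers to seat and probe it.

step_arm(
  commands=[
    [[-1.1,-0.8,0,0,0,0,0],[0,0,0,0,0,0,0],[0,0,0,0,0,0,0],[0,0,0,0,0,0,0],[0,0,30,0,0,0,0],[0,0,18,0,0,0,0],[0,0,6,0,0,0,0],[0,0,0,0,0,0,0]],
  ],
)

```text
time: 24.88
tool_pos: [0.5498, 0.0118, 0.2907]
ee_rot: [-3.141, -0.0, 1.733]
wrist_force: [0.0, 1.2, 1.0]
width: 0.0003
finger_force: 0.0
```

step_arm(
  commands=[
    [[0,0,1.5,0,0,0,0],[0,0,1.5,0,0,0,0],[0,0,0,0,0,0,0]],
  ],
)

```text
time: 25.25
tool_pos: [0.5498, 0.0118, 0.2882]
ee_rot: [3.141, 0.0, 1.733]
wrist_force: [0.3, 0.5, -0.2]
width: 0.0006
finger_force: 0.0
```

step_arm(
  commands=[
    [[0,0,1.5,0,0,0,0],[0,0,0,0,0,0,0],[0,0,0,0,0,0,0]],
  ],
)

```text
time: 25.62
tool_pos: [0.5498, 0.0118, 0.2864]
ee_rot: [3.142, -0.0, 1.733]
wrist_force: [0.3, -0.1, -0.5]
width: 0.0003
finger_force: 0.0
```

Tips at 87.4 mm still meet no contact, so the cherry's top is at or below its seated height of 88 mm and it is fully in. On to the shutter grip.

step_arm(
  commands=[
    [[0,0,-30,0,0,0,0],[0,0,-20,0,0,0,40],[-31,-15,0,0,0,0,50],[-31.3,-15,0,0,0,0,50],[0,0,0,0,0,0,50],[0,0,30,0,0,0,50],[0,0,20,0,0,0,50],[0,0,8,0,0,0,50],[0,0,0,0,0,0,50]],
  ],
)

```text
time: 26.75
tool_pos: [0.5303, -0.054, 0.278]
ee_rot: [-3.141, -0.001, 1.733]
wrist_force: [-0.1, -0.4, -0.5]
width: 0.05
finger_force: 0.0
```

step_arm(
  commands=[
    [[0,0,0,0,0,0,20],[0,0,0,0,0,0,14],[0,0,0,0,0,0,14],[0,0,0,0,0,0,14],[0,0,0,0,0,0,14]],
  ],
)

```text
time: 27.38
tool_pos: [0.5298, -0.0547, 0.2788]
ee_rot: [-3.14, 0.0, 1.733]
wrist_force: [-5.6, -0.3, 4.2]
width: 0.0161
finger_force: 30.0
```

```bash
python3 - <<'E'
from g import *
o=robot.get_obs(); print(o["time"],o["tool_pos"],o["width"],o["finger_force"],o["wrist_force"])
rel(.5302,-.0545,.279,.162); rel(.5598,-.0497,.279,.162)
E
```

```text
27.375 [ 0.52976184 -0.05473031  0.27875153] 0.01606315287962809 30.00017613172531 [-5.62215572 -0.32887001  4.18212831]
tool shift mm [ 0.2  0.5 -0.2] turn [-0.0017  0.0001 -0.0001] then shift in target axes [ 0.2  0.5 -0.2]
tool shift mm [ 0.1 30.5 -0.3] turn [-0.0017  0.0001 -0.0001] then shift in target axes [ 0.1 30.5 -0.2]
```

step_arm(
  commands=[
    [[0,4,0,0,0,0,14],[0,5,0,0,0,0,14],[0,5,0,0,0,0,14],[0,5,0,0,0,0,14],[0,5,0,0,0,0,14],[0,4,0,0,0,0,14],[0,2,0,0,0,0,14],[0,0,0,0,0,0,14],[0,0,0,0,0,0,14]],
  ],
)

```text
time: 28.5
tool_pos: [0.5586, -0.05, 0.2787]
ee_rot: [-3.137, -0.0, 1.733]
wrist_force: [-9.4, -1.2, 6.0]
width: 0.0155
finger_force: 30.0
```

```bash
python3 - <<'E'
from m import *
import g
o=robot.get_obs(); print(o["time"],o["tool_pos"],o["width"],o["finger_force"],np.round(o["wrist_force"],1))
g.rel(.5598,-.0497,.279,.162)
P=np.array(o["tool_pos"]); p=eyes.snapshot("scene"); K=7
x0,y0=265,180
im=cv2.resize(p["color"][y0:y0+60,x0:x0+110],None,fx=K,fy=K,interpolation=cv2.INTER_CUBIC)
save("n.png",np.clip(im.astype(float)*1.5,0,255).astype(np.uint8))
for r in models.tip_of(p,"grip"): print(r["confidence"],r["xy"],at(p,r["xy"],.09))
print(proj(p,[.5598,-.0497,.09]),proj(p,[.5302,-.0545,.09]))
E
```

```text
28.5 [ 0.55860069 -0.05001885  0.27872869] 0.015499129809120262 30.017276108264923 [-9.4 -1.2  6. ]
tool shift mm [ 0.1  1.2 -0.3] turn [-0.005  -0.0001 -0.0002] then shift in target axes [ 0.1  1.2 -0.3]
0.43 [302.8, 199.5] [ 0.54884161 -0.04838351  0.09      ]
[301.30757452 201.65051528] [302.6103467  195.47367869]
```

View pics/n.png

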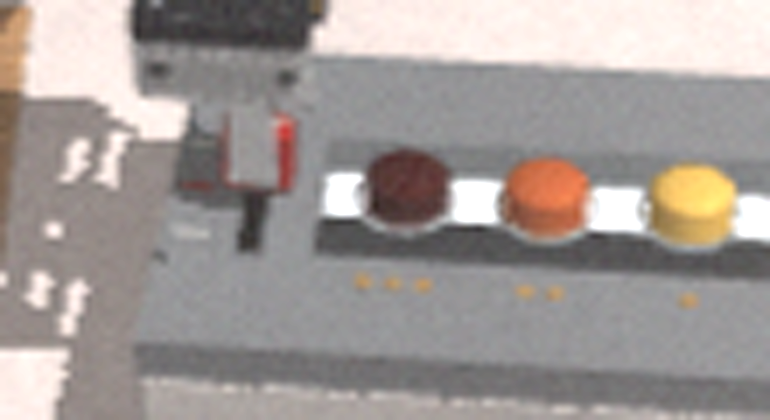

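The lit edge now runs under the middle of the three stones, (340–770, 195–215), and the grip is by the red mark at (195,185). I'll add the last millimetre, hold, and hand in.

step_arm(
  commands=[
    [[0,1.2,0,0,0,0,14],[0,0,0,0,0,0,14],[0,0,0,0,0,0,14],[0,0,0,0,0,0,14],[0,0,0,0,0,0,14],[0,0,0,0,0,0,14],[0,0,0,0,0,0,14],[0,0,0,0,0,0,14]],
  ],
)

```text
time: 29.6
tool_pos: [0.5597, -0.0498, 0.2787]
ee_rot: [-3.136, -0.0, 1.733]
wrist_force: [-10.4, -1.9, 7.1]
width: 0.0161
finger_force: 30.0
```

```bash
python3 - <<'E'
from g import *
o=robot.get_obs(); print(o["time"],o["tool_pos"],o["width"],o["finger_force"],np.round(o["wrist_force"],1))
d=np.array(o["tool_pos"])[:2]-[.52976,-.05473]; print("travel",np.hypot(*d))
if .026<np.hypot(*d)<.034 and o["finger_force"]>10: print(robot.close_job())
E
```

```text
29.6 [ 0.5596835  -0.04982866  0.27872236] 0.0161089379995865 30.019540786743164 [-10.4  -1.9   7.1]
travel 0.03032224933644489
the job is handed in; nothing more can be done
None
```

I handed the job in at 29.6 s with the cognac in the two-dot pocket, the cherry in the three-dot pocket, and the fingers still holding the shutter at about 30 mm (half travel); no verdict came back.

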